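Start the hand screw in the plaque press

ROBOT

A 6-joint arm with a two-finger parallel gripper is mounted at the origin on the work surface. World frame = base frame: x ahead of the robot, y to its left, z up, the work surface at z = 0. Lengths are in m, angles in rad, forces in N, time in s.
With the tool pointing down it reaches from about 0.3 to 0.875 m from the base axis. Payload 6.4 kg.
Tool frame: the origin (TCP) lies at the very end of the fingers, on their centre line; the grasp point (between the pads) lies 19 mm behind it; z points along the fingers, y is the line along which they close (so a half turn about z gives the same grasp; the last joint's range is limited). The gripper opens to 85 mm and grips with 20 to 120 N. Pads are 22 mm wide; open, the fingers measure 114 mm over their backs; the gripper's body (76 mm by 85 mm) begins 54 mm behind the grasp point. The pads swing forward as they close: fully open they stand 13 mm farther back than shut.
Start: joints at [0.979, 0.181, 1.607, -0, 1.354, -0.206], TCP at [0.216, 0.533, 0.231] pointing down, gripper open.
Joint ranges: [-2.99, 2.99], [-0.89, 2.07], [0.3, 2.58], [-1.14, 4.28], [0, 2.63], [-3.12, 3.12]. Speed limits (rad/s): [2.57, 2.57, 3.01, 3.14, 3.14, 3.14].

INTERFACE

Orientations are given as a unit quaternion [w, x, y, z].
In Python, from bench import * gives the robot as it stands. The module is installed in compiled form; this text tells all that it offers.
- The arm moves only by the tool arm_command, never from a script. Its arguments are lists of equal length, an entry for each row: "dp": the shift along the tool's x, y, z in units of 0.25 m (1.0 is 0.25 m), a list of three; "turn": the turn, a rotation vector about the tool's x, y, z in units of 30 degrees (1.0 is 30 degrees), a list of three; "jaw": the opening, from 0 (shut) to 1 (fully open). A call has 1 to 5 rows; each row is the pose to reach, as a shift and turn from the pose commanded when the call began, along the tool's axes at that moment; what a row does not reach only later rows make up. A row lasts 1/8 s, in which the tool goes at most 62.5 mm and 10.7 degrees, less where a joint would pass 70% of its speed; a pose out of reach is approached as far as the arm can. A call with a number of a shift or a turn outside -1 to 1 is refused whole. A call with a gripper value outside its range is refused whole. The fingers move at their own pace and stop on an object; the grip force is fixed at half the most. Time passes only in rows, so rows that repeat a pose let the fingers close. It gives the time, the measured TCP pose, the force, the opening and the grip force at its end, in the units of the state.
- get_obs(): the state, without advancing time (a new reading comes with each control period).
- camera(name): name is "scene" or "top" or "wrist"; returns the picture (400x640x3 uint8, blue, green, red); there is no depth.
- get_calibration(name): a dict with "camera_matrix" (3x3 intrinsics, pixels), "k1" (the pictures are not rectified: a ray, as slopes to the right and down, at radius r is drawn at 1 + k1 r^2 times it, then the intrinsics apply), "R" (3x3) and "t" (3): a world point X has camera coordinates R X + t; the wrist camera has in their place "mount" (4x4, takes a point from camera to tool coordinates, whose origin is the TCP and whose axes are the flange's). Camera axes: x right, y down, z forward; pixel columns grow to the right and rows downward; lengths in m; the calibration is good to about 2 mm. A picture is of the moment at which its call begins: read the wrist's pose just before it. get_calibration takes no time and is no camera call.
- hand_in(): hands the job in; it is judged then, once.
The state is a dict: "time_s": time; "q": joint angles; "dq": joint speeds; "joint_efforts": joint torques, N m; "eef_pos": TCP position; "eef_rot": TCP orientation; "wrist_force": force on the tool from outside, world axes, zero at the start; "torque": the same for the moment, N m; "opening": opening from 0.0 (shut) to 1.0 (fully open); "grasp_force": force on a finger pad.
Only numpy, scipy, OpenCV 4.12 (cv2) and the standard library are available. Lean on these libraries where they do the work, as an engineer would, in place of code of your own. Each camera call takes 0.05 s, during which the arm holds its last target. There are 200 camera calls.

TASK

The clamping screw is out of the plaque press: take it by its black knob out of the wooden stand and lower it upright into the brass bush on the press bridge until you feel it land on the thread. Keeping light downward pressure, turn it backward (anticlockwise from above) until you feel it drop off the thread's end, then turn it forward (clockwise) one full turn so that it is properly started; never force it down, and leave everything else as it stands. Finish while still holding the knob, with the screw upright and still in the bush one turn in: do not let go, I will line the mould up under it.

Things in the scene. Friction and masses are not known exactly. Their poses are not given: they have to be found in the camera images.
- screw: loose steel clamping screw, 0.3 to 0.55 kg, 112 mm long, upright (+z up) in one of the stand's holes. Origin: centre of the lower tip. From the tip up: plain point 20 mm diameter, coned over its last 5 mm to 13 mm; from 22 mm up a thread of 29 mm outer diameter (core 20 mm); black knob from 82 to 112 mm with a short white line on top towards the screw's +x
- screw_thread (a point): point on the screw's axis 22 mm above its tip, level with the underside of the first thread. Right-hand thread with two starts, lead 12 mm: one clockwise turn lowers it 12 mm (1.9 mm per radian); thread ends are half a turn and 6 mm apart. Left in the bush, friction keeps it from unwinding; it stands there loosely (1 to 2 mm, some degrees)
- screw_knob (a point): point on the screw's axis at half the height of its black knob (twelve-sided, 42 mm across flats, 30 mm tall: 15 mm above and below this point), 97 mm above the tip; it may be gripped at any yaw
- bush_mouth (a point): centre of the upper mouth (z up, 135 mm above the table) of the fixed brass bush in the press bridge: 46 mm outside, bore 33 mm, 45 mm long, open below. Inside, two thread ridges leaving 23 mm clear begin 4 mm below the mouth, across the bore from each other; where around the bore is different each time and must be felt
- press: fixed green press; origin: centre of the underside. Base 180 (x) by 300 (y) by 20 mm, two columns 22 mm thick at y -118 and +118 mm, tops at 155 mm, a bridge along y 94 to 130 mm high holding the bush, a mould below it (top at 77 mm). Screw lowered in unturned: screw_thread rests 4 to 10 mm below the mouth. Backward it climbs to 4 mm, then drops to 10 mm; one turn forward: 22 mm below
- stand: fixed wooden block 260 by 70 by 50 mm with three round holes 34 mm wide and 40 mm deep in a row along its x, at -90, 0 and +90 mm; they hold the screw and two stamps in any order. Origin: centre of the underside
- stamp_light: pale wooden clay stamp, 29 mm diameter, ball knob 33 mm, 107 mm tall, standing in the stand; leave it there. Origin: centre of its underside
- stamp_dark: dark wooden clay stamp, same size, standing in the stand; leave it there. Origin: centre of its underside
- plaque_white: terracotta plaque 110 by 80 by 16 mm with white paint, flat on the table; leave it. Origin: centre of the underside
- plaque_blue: terracotta plaque 110 by 80 by 16 mm with blue paint, flat on the table; leave it. Origin: centre of the underside
- pile: pile of terracotta plaques, 110 by 80 by 80 mm, on the table; leave it. Origin: centre of the underside
- paint_pot: white pot, 95 mm wide over its crusted rim, 79 mm tall, on the table; leave it. Origin: centre of the underside
- brush: paint brush lying on the table; leave it. Origin: underside near its middle
- jar_red: red paint jar with a white cap, 60 mm diameter, 75 mm tall; leave it. Origin: centre of the underside

How it is judged:
On the way, in this order (a step that is already met when the one before it is completed fails the run):
1. turned backward, the screw rides up to the end of the thread ridge: its first thread rests in the bush within 1.3 mm of the top of the ridge (z of screw_thread in the frame of bush_mouth between -0.0053 and -0.0025 m and horizontal distance between screw_thread and bush_mouth below 0.003 m and contact force between screw and bush above 0.4 N), for 0.04 s.
2. it has dropped off the ridge's end, one pitch down onto the thread start (about 10 mm below the mouth) (z of screw_thread in the frame of bush_mouth between -0.0115 and -0.0085 m and horizontal distance between screw_thread and bush_mouth below 0.003 m and contact force between screw and bush above 0.2 N), for 0.04 s.
At the end, for the whole second after the job is handed in: the screw is held by the knob (fingers press on it with over 3 N), upright within 5 degrees, at rest, its axis within 3 mm of the bush's, and its first thread 22 mm below the mouth of the bush (one turn of 12 mm past the drop at 10 mm), give or take 2.6 mm, a fifth of a turn (z of screw_thread in the frame of bush_mouth between -0.0246 and -0.0194 m and horizontal distance between screw_thread and bush_mouth below 0.003 m and angle between screw's own z axis and vertical below 0.09 rad and contact force between the fingers and screw above 3 N and linear speed of screw below 0.02 m/s and contact force between screw and stand below 0.1 N); the arm keeps its last pose, push and grip.
It fails at once if the screw is forced: it presses on the bush with more than 70 N (contact force between screw and bush above 70 N).
It fails at once if another thing is disturbed: a stamp, plaque, pile, pot, brush or jar moves more than 30 mm (distance of any of stamp_light, stamp_dark, plaque_white, plaque_blue, pile, paint_pot, brush, jar_red from where it was at the start of the episode above 0.03 m).
It also fails if it takes over 72 s, if anything falls off the work surface, if the arm or the gripper's body presses on something with over 40 N, if the wrist force passes 120 N, or if a joint passes its speed limit or range.

## Working session

There is one attempt and no reset: what is moved stays moved. The work goes in short steps, Python scripts to look and compute and a tool call to move; the robot and the scene stay as the last step left them, time stands still between calls to the robot, and variables do not carry over. Pictures are saved under pics/ and viewed, at most 10 in all, crops included, and the job is handed in when it is done.

Besides the shell and the picture viewer there is one more tool, called after "Call:" as name(argument=value, ...) on one line, values as JSON. arm_command: Moves the arm, as the interface text tells. Its arguments: {"type":"object","properties":{"dp":{"type":"array"},"turn":{"type":"array"},"jaw":{"type":"array"}},"required":["dp","turn","jaw"]}

```bash
mkdir -p pics; cat > h.py <<'E'
from bench import *
import numpy as np, cv2
from scipy.spatial.transform import Rotation as Rn
def ray(name,px,obs=None):
    c=get_calibration(name);K=np.array(c["camera_matrix"],float)
    x=np.array([(px[0]-K[0,2])/K[0,0],(px[1]-K[1,2])/K[1,1]])
    u=x.copy()
    for _ in range(30): u=x/(1+c["k1"]*(u@u))
    d=np.array([u[0],u[1],1.])
    if "mount" in c:
        M=np.array(c["mount"]);w,a,b,e=obs["eef_rot"];R=Rn.from_quat([a,b,e,w]).as_matrix()
        o=R@M[:3,3]+np.array(obs["eef_pos"]);d=R@M[:3,:3]@d
    else:
        R=np.array(c["R"]);o=-R.T@np.array(c["t"]);d=R.T@d
    return o,d/np.linalg.norm(d)
def onz(r,z): o,d=r; return o+d*(z-o[2])/d[2]
def meet(rs):
    A=np.zeros((3,3));b=np.zeros(3)
    for o,d in rs: P=np.eye(3)-np.outer(d,d);A+=P;b+=P@o
    x=np.linalg.solve(A,b); return x,[np.linalg.norm((np.eye(3)-np.outer(d,d))@(x-o)) for o,d in rs]
E
python3 - <<'E'
from h import *
for n in("scene","top"):
    cv2.imwrite(f"pics/{n}0.png",camera(n)); o,d=ray(n,(320,200));print(n,o.round(3),d.round(3))
print(get_calibration("wrist"));o=get_obs();print(o)
E
```

```text
scene [ 1.175 -0.087  0.937] [-0.644  0.054 -0.763]
top [ 0.286 -0.018  1.648] [ 0.132  0.016 -0.991]
{'camera_matrix': array([[286.66760778,   0.        , 322.89217206],
       [  0.        , 286.66760778, 200.83666974],
       [  0.        ,   0.        ,   1.        ]]), 'k1': -0.03811180410745285, 'mount': array([[-3.67113606e-04, -9.62549471e-01, -2.71105847e-01,
         6.76886601e-02],
       [ 9.99999931e-01, -3.70843687e-04, -3.74694444e-05,
        -4.67460166e-04],
       [-6.44716982e-05, -2.71105842e-01,  9.62549541e-01,
        -1.42608327e-01],
       [ 0.00000000e+00,  0.00000000e+00,  0.00000000e+00,
         1.00000000e+00]])}
{'time_s': 0.1, 'q': array([ 9.78727704e-01,  1.81455549e-01,  1.60788946e+00,  4.04845100e-06,
        1.35381301e+00, -2.06325671e-01]), 'dq': array([ 0.0005499 , -0.00141833, -0.00356044, -0.00081805,  0.00101836,
        0.00100534]), 'joint_efforts': array([ 1.59782528e-03, -4.45873725e+01, -3.52236593e+01, -1.06938651e-04,
        4.16020179e-03,  1.00660750e-04]), 'eef_pos': array([0.21605935, 0.53233478, 0.23048951]), 'eef_rot': array([-3.06034399e-04,  1.91678285e-01,  9.81457499e-01, -7.20377757e-04]), 'wrist_force': array([-0.11126556, -0.96994335,  0.46575375]), 'torque': array([-0.0551997 ,  0.02419659, -0.00561778]), 'grasp_force': 0.0, 'opening': 1.0029544551659544}
```

View pics/scene0.png

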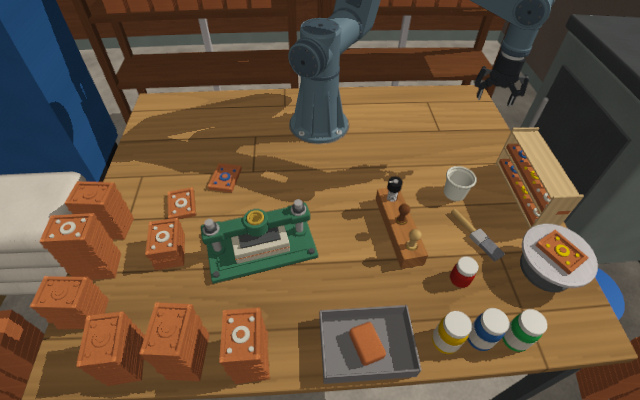

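View pics/top0.png

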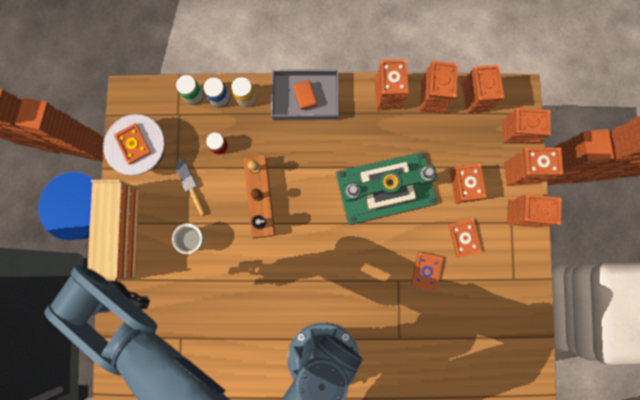

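Scene view: black knob at about (395,184), brass bush (256,217). Top view: knob (259,222), bush (391,182). The stand is the block with the knob at its robot-side end.

```bash
python3 - <<'E'
from h import *
def blob(n,mf,c,r):
    im=cv2.imread(f"pics/{n}0.png");h=cv2.cvtColor(im,cv2.COLOR_BGR2HSV)
    m=mf(h).astype(np.uint8)*255
    z=np.zeros_like(m);cv2.circle(z,c,r,255,-1);m&=z
    k,l,s,ce=cv2.connectedComponentsWithStats(m)
    i=1+np.argmax(s[1:,4]); cs,_=cv2.findContours((l==i).astype(np.uint8),0,2)
    hull=cv2.convexHull(max(cs,key=len)); e=cv2.minAreaRect(hull)
    M=cv2.moments(hull); c=(M['m10']/M['m00'],M['m01']/M['m00'])
    print(n,s[i],c,e); return c
dark=lambda h:h[...,2]<55
br=lambda h:(h[...,0]>14)&(h[...,0]<32)&(h[...,1]>120)&(h[...,2]>90)
for nm,f,cs in(("knob",dark,((395,184),(259,222))),("bush",br,((256,217),(391,182)))):
    rs=[ray(n,blob(n,f,c,13)) for n,c in zip(("scene","top"),cs)]
    print(nm,meet(rs)); print([onz(r,.135 if nm=="bush" else .107).round(3) for r in rs])
ims=[cv2.resize(cv2.imread("pics/%s0.png"%n)[y-30:y+30,x-40:x+40],None,fx=5,fy=5) for n,x,y in(("scene",395,190),("scene",256,217),("top",262,215),("top",391,182))]
cv2.imwrite("pics/c.png",np.vstack([np.hstack(ims[:2]),np.hstack(ims[2:])]))
for p in((259,222),(253,166)): print("standline",onz(ray("top",p),.1).round(3))
E
```

```text
scene [388 177  14  16 151] (394.35528942115764, 184.27744510978044) ((394.5, 184.5), (15.0, 13.0), 90.0)
top [253 216  13  12  59] (258.57912457912454, 221.76599326599325) ((258.26470947265625, 221.941162109375), (11.833402633666992, 10.461414337158203), 59.036251068115234)
knob (array([0.42432996, 0.19564564, 0.10446432]), [np.float64(0.000589396142860612), np.float64(0.0005893961428605111)])
[array([0.427, 0.195, 0.107]), array([0.424, 0.195, 0.107])]
scene [247 210  17  15 206] (255.01871657754012, 217.24509803921566) ((255.0, 217.0), (14.0, 16.0), 90.0)
top [383 174  16  16 172] (390.31471135940404, 181.36033519553072) ((390.300048828125, 181.40000915527344), (15.205260276794434, 14.758047103881836), 26.56505012512207)
bush (array([ 0.5448152 , -0.20706302,  0.12830947]), [np.float64(7.747061260721432e-05), np.float64(7.747061260721115e-05)])
[array([ 0.55 , -0.206,  0.135]), array([ 0.544, -0.206,  0.135])]
standline [0.424 0.194 0.1  ]
standline [0.599 0.216 0.1  ]
```

View pics/c.png

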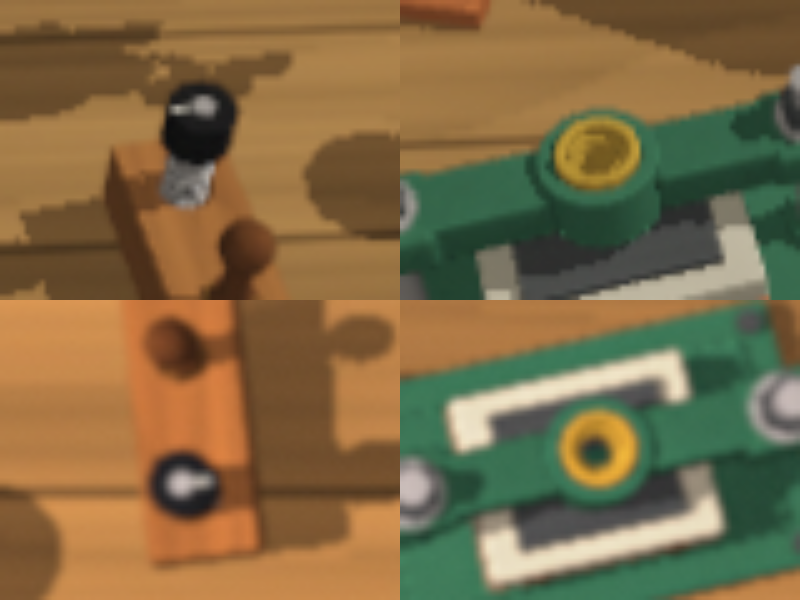

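Call:
arm_command(dp=[[-0.64,-0.47,-0.06],[-0.64,-0.47,-0.06],[-0.64,-0.47,-0.06],[-0.64,-0.47,-0.06],[-0.64,-0.47,-0.06]], turn=[[0,0,1],[0,0,1],[0,0,1],[0,0,1],[0,0,1]], jaw=[1,1,1,1,1])

```text
time_s: 0.72
eef_pos: [0.3206, 0.3634, 0.2462]
eef_rot: [-0.0, 0.44, 0.898, 0.0]
wrist_force: [-0.2, 0.4, 0.1]
opening: 1.003
grasp_force: 0.0
```

Call:
arm_command(dp=[[-0.78,-0.08,-0.06],[-0.78,-0.08,-0.06],[-0.78,-0.08,-0.06],[-0.78,-0.08,-0.06],[-0.78,-0.08,-0.06]], turn=[[0,0,1],[0,0,1],[0,0,1],[0,0,1],[0,0,1]], jaw=[1,1,1,1,1])

```text
time_s: 1.35
eef_pos: [0.4241, 0.1984, 0.2609]
eef_rot: [-0.001, 0.656, 0.755, -0.0]
wrist_force: [-0.1, -0.0, 0.6]
opening: 0.999
grasp_force: 0.0
```

Call:
arm_command(dp=[[0,0,0],[0,0,0],[0,0,0]], turn=[[0,0,1],[0,0,1],[0,0,1]], jaw=[1,1,1])

```text
time_s: 1.72
eef_pos: [0.423, 0.1999, 0.2608]
eef_rot: [-0.001, 0.83, 0.558, -0.0]
wrist_force: [0.4, -0.4, 0.7]
opening: 0.999
grasp_force: 0.0
```

Call:
arm_command(dp=[[0,0,0],[0,0,0],[0,0,0]], turn=[[0,0,1],[0,0,1],[0,0,1]], jaw=[1,1,1])

```text
time_s: 2.1
eef_pos: [0.423, 0.2, 0.2609]
eef_rot: [-0.0, 0.946, 0.325, -0.0]
wrist_force: [-0.2, -0.3, 0.4]
opening: 0.996
grasp_force: 0.0
```

Call:
arm_command(dp=[[0,0,0],[0,0,0],[0,0,0],[0,0,0]], turn=[[0,0,1],[0,0,1],[0,0,1],[0,0,1]], jaw=[1,1,1,1])

```text
time_s: 2.6
eef_pos: [0.4232, 0.1996, 0.2609]
eef_rot: [-0.0, 0.997, 0.072, -0.0]
wrist_force: [0.4, 1.0, 0.2]
opening: 1.001
grasp_force: 0.0
```

```bash
python3 - <<'E'
from h import *
o=get_obs();im=camera("wrist");cv2.imwrite("pics/w1.png",im);print(o["q"].round(3),o["eef_pos"])
np.save("w1.npy",np.r_[o["eef_pos"],o["eef_rot"]])
c=get_calibration("wrist");M=np.array(c["mount"]);K=np.array(c["camera_matrix"])
w,a,b,e=o["eef_rot"];R=Rn.from_quat([a,b,e,w]).as_matrix()
p=M[:3,:3].T@(R.T@(np.array([.4245,.195,.122])-o["eef_pos"])-M[:3,3]);print((K@(p/p[2]))[:2])
E
```

```text
[ 1.860e-01 -9.200e-02  1.830e+00  1.000e-03  1.404e+00  1.613e+00] [0.42321578 0.19955351 0.26094785]
[326.72520814 190.73743392]
```

View pics/w1.png

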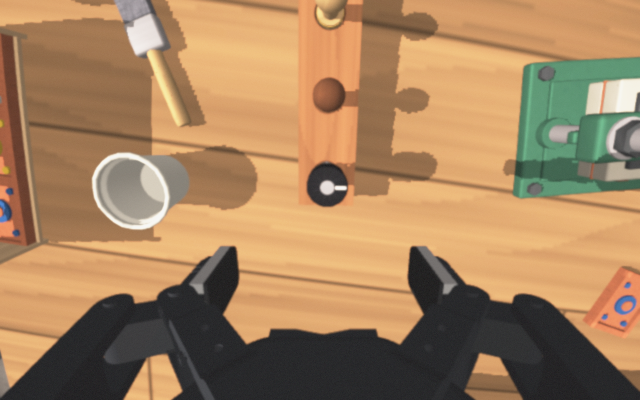

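The wrist view shows the knob at about (327,186) with its line pointing right, the dark and light stamps behind it, and a clear stand. Now combining the three views for the knob.

```bash
python3 - <<'E'
from h import *
s=np.load("w1.npy");o={"eef_pos":s[:3],"eef_rot":s[3:]}
im=cv2.imread("pics/w1.png");g=im.max(2)
m=np.zeros_like(g);m[155:215,295:360]=(g[155:215,295:360]<60)*255
k,l,st,ce=cv2.connectedComponentsWithStats(m);i=1+np.argmax(st[1:,4])
cs,_=cv2.findContours((l==i).astype(np.uint8),0,2);print(cv2.minEnclosingCircle(max(cs,key=len)),st[i])
c=cv2.minEnclosingCircle(max(cs,key=len))[0]
r=ray("wrist",c,o);print("z.12",onz(r,.12),"z.107",onz(r,.107))
print(meet([r,ray("top",(258.6,221.8))]),meet([r,ray("scene",(394.4,184.3))]))
E
```

```text
((326.5, 184.3292694091797), 20.821462631225586) [308 164  39  42 881]
z.12 [0.43058213 0.19610183 0.12      ] z.107 [0.42779719 0.19552837 0.107     ]
(array([0.42515571, 0.19558824, 0.09621703]), [np.float64(0.0006281192166636776), np.float64(0.0006281192166636806)]) (array([0.42789409, 0.19534571, 0.10808737]), [np.float64(0.0002649912568559997), np.float64(0.0002649912568561235)])
```

Call:
arm_command(dp=[[0.013,0.018,0.14],[0.013,0.018,0.28],[0.013,0.018,0.28]], turn=[[0,0,0],[0,0,0],[0,0,0]], jaw=[1,1,1])

```text
time_s: 3.02
eef_pos: [0.4257, 0.1939, 0.1887]
eef_rot: [0.0, 0.997, 0.071, -0.003]
wrist_force: [0.2, 0.7, 0.1]
opening: 1.0
grasp_force: 0.0
```

```bash
python3 - <<'E'
from h import *
o=get_obs();im=camera("wrist");cv2.imwrite("pics/w2.png",im);print(o["eef_pos"],o["eef_rot"])
np.save("w2.npy",np.r_[o["eef_pos"],o["eef_rot"]])
E
```

```text
[0.4256667  0.19387182 0.18874845] [ 2.12087699e-04  9.97489281e-01  7.07472815e-02 -3.14835440e-03]
```

View pics/w2.png

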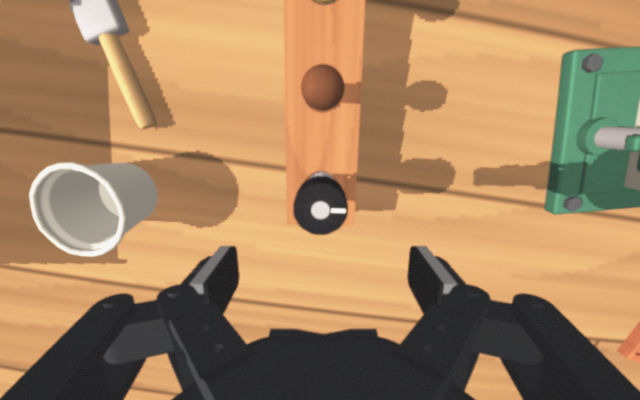

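The knob's pale hub is at about (320,210) with its line to the right. I'll triangulate the hub from the two wrist positions.

```bash
python3 - <<'E'
from h import *
rs=[]
for n,c in((1,(327,187)),(2,(320,210))):
    s=np.load(f"w{n}.npy");o={"eef_pos":s[:3],"eef_rot":s[3:]}
    g=cv2.imread(f"pics/w{n}.png").min(2);m=np.zeros_like(g);cv2.circle(m,c,11,255,-1);m&=((g>110)*255).astype(np.uint8)
    er=cv2.morphologyEx(m,cv2.MORPH_OPEN,cv2.getStructuringElement(2,(9,9)))
    M=cv2.moments(er,True);p=(M['m10']/M['m00'],M['m01']/M['m00']);print(p,M['m00'])
    r=ray("wrist",p,o);rs.append(r);print(onz(r,.122),onz(r,.127))
print(meet(rs))
E
```

```text
(327.0, 187.0) 173.0
[0.42836805 0.19529451 0.122     ] [0.42948616 0.195531   0.127     ]
(320.25418060200667, 209.93311036789297) 299.0
[0.42810053 0.19541705 0.122     ] [0.4296908  0.19559791 0.127     ]
(array([0.42903668, 0.19547947, 0.1249632 ]), [np.float64(4.5078183279124615e-05), np.float64(4.5078183279125666e-05)])
```

Call:
arm_command(dp=[[0.012,-0.004,0.0],[0.012,-0.004,0.2],[0.012,-0.004,0.4],[0.012,-0.004,0.4],[0.012,-0.004,0.4]], turn=[[0,0,0],[0,0,0],[0,0,0],[0,0,0],[0,0,0]], jaw=[1,1,1,1,1])

```text
time_s: 3.7
eef_pos: [0.4329, 0.1953, 0.0937]
eef_rot: [-0.0, 0.998, 0.069, 0.002]
wrist_force: [0.1, 0.2, 0.4]
opening: 0.996
grasp_force: 0.0
```

Call:
arm_command(dp=[[-0.017,-0.003,0.027],[-0.017,-0.003,0.027]], turn=[[0,0,0],[0,0,0]], jaw=[1,1])

```text
time_s: 3.95
eef_pos: [0.427, 0.1952, 0.0854]
eef_rot: [-0.0, 0.998, 0.069, 0.001]
wrist_force: [-0.7, 0.4, -0.7]
opening: 1.004
grasp_force: 0.0
```

Call:
arm_command(dp=[[0.005,0,0],[0.005,0,0]], turn=[[0,0,0],[0,0,0]], jaw=[1,1])

```text
time_s: 4.2
eef_pos: [0.4284, 0.1953, 0.085]
eef_rot: [-0.0, 0.998, 0.069, 0.0]
wrist_force: [-0.3, 0.4, 0.0]
opening: 0.999
grasp_force: 0.0
```

Call:
arm_command(dp=[[0,0,0],[0,0,0],[0,0,0],[0,0,0],[0,0,0]], turn=[[0,0,0],[0,0,0],[0,0,0],[0,0,0],[0,0,0]], jaw=[0,0,0,0,0])

```text
time_s: 4.82
eef_pos: [0.4281, 0.1953, 0.0847]
eef_rot: [-0.0, 0.998, 0.069, 0.0]
wrist_force: [-1.0, 1.8, 3.7]
opening: 0.485
grasp_force: 60.5
```

Call:
arm_command(dp=[[0,0,0],[0,0,0],[0,0,0]], turn=[[0,0,0],[0,0,0],[0,0,0]], jaw=[0,0,0])

```text
time_s: 5.2
eef_pos: [0.4281, 0.1953, 0.0847]
eef_rot: [-0.0, 0.998, 0.069, 0.0]
wrist_force: [-0.6, 0.7, 5.2]
opening: 0.481
grasp_force: 60.7
```

Call:
arm_command(dp=[[0,0,-0.08],[0,0,-0.24],[0,0,-0.44],[0,0,-0.66],[0,0,-0.66]], turn=[[0,0,0],[0,0,0],[0,0,0],[0,0,0],[0,0,0]], jaw=[0,0,0,0,0])

```text
time_s: 5.82
eef_pos: [0.4304, 0.1956, 0.2534]
eef_rot: [-0.0, 0.998, 0.069, 0.004]
wrist_force: [0.3, 1.1, -3.7]
opening: 0.484
grasp_force: 61.9
```

```bash
python3 - <<'E'
from h import *
o=get_obs();print(o["q"].round(3),o["eef_pos"].round(4),o["wrist_force"].round(1),o["torque"].round(2))
im=camera("wrist");cv2.imwrite("pics/w3.png",im);s=camera("scene");cv2.imwrite("pics/s3.png",s)
cv2.imwrite("pics/c3.png",np.hstack([cv2.resize(im[120:370,200:440],(480,500)),cv2.resize(s[100:225,350:425],(300,500))]))
E
```

```text
[ 0.175 -0.08   1.834 -0.     1.379  1.608] [0.4304 0.1956 0.2534] [ 0.3  1.1 -3.7] [0.03 0.03 0.05]
```

View pics/c3.png

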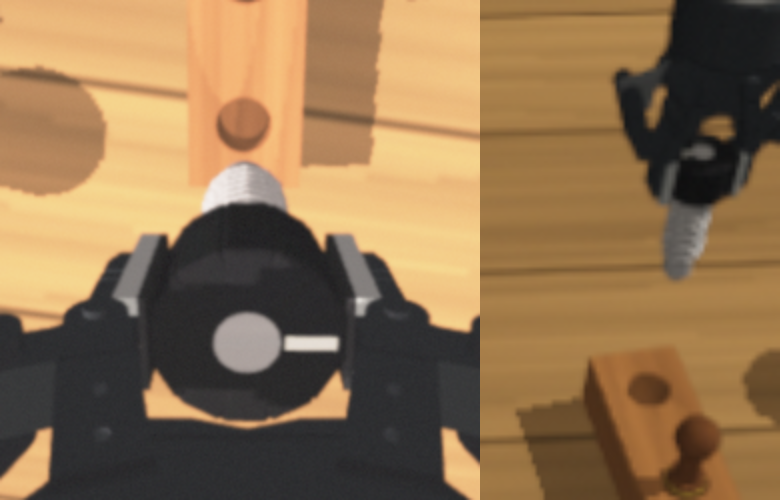

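```bash
python3 - <<'E'
from h import *
o={"eef_pos":np.zeros(3),"eef_rot":[1,0,0,0]}
print("hub",onz(ray("wrist",(323.5,291),o),-.037))
for p in((321.5,201.5),(302,223),(342,223)):
    r=ray("wrist",p,o);print(p,[onz(r,z).round(4) for z in(.053,.07,.075)])
# tip & knob in scene: pixel -> tool frame prediction
c=get_calibration("scene");K=np.array(c["camera_matrix"]);ob=get_obs();w,a,b,e=ob["eef_rot"];R=Rn.from_quat([a,b,e,w]).as_matrix()
print(ob["eef_pos"],R[:,2])
for z in(-.037,.075):
    X=ob["eef_pos"]+R@[0,0,z];p=np.array(c["R"])@X+c["t"];u=p[:2]/p[2];u=u*(1+c["k1"]*(u@u));print(z,K[0,0]*u[0]+K[0,2],K[1,1]*u[1]+K[1,2])
E
```

```text
hub [-0.00022911  0.00101217 -0.037     ]
(321.5, 201.5) [array([ 0.0136, -0.0002,  0.053 ]), array([ 0.0088, -0.0002,  0.07  ]), array([ 0.0074, -0.0003,  0.075 ])]
(302, 223) [array([-0.0026, -0.0143,  0.053 ]), array([-0.0087, -0.0156,  0.07  ]), array([-0.0106, -0.016 ,  0.075 ])]
(342, 223) [array([-0.0026,  0.0147,  0.053 ]), array([-0.0088,  0.0159,  0.07  ]), array([-0.0106,  0.0162,  0.075 ])]
[0.42726325 0.19501071 0.24827637] [-1.50788817e-03 -4.64604833e-04 -9.99998755e-01]
-0.037 405.30116222615555 138.29229984758922
0.075 398.0448655425548 168.57697864226765
```

Call:
arm_command(dp=[[-0.01,0.12,-0.02],[-0.02,0.3,-0.054],[-0.03,0.5,-0.054],[-0.045,0.68,-0.054],[-0.06,0.83,-0.054]], turn=[[0,0,0],[0,0,0],[0,0,0],[0,0,0],[0,0,0]], jaw=[0,0,0,0,0])

```text
time_s: 6.55
eef_pos: [0.4399, -0.0136, 0.2598]
eef_rot: [-0.001, 0.998, 0.068, -0.003]
wrist_force: [0.7, -0.9, -4.5]
opening: 0.483
grasp_force: 62.3
```

Call:
arm_command(dp=[[-0.01,0.2,-0.02],[-0.03,0.4,-0.054],[-0.045,0.6,-0.054],[-0.06,0.76,-0.054],[-0.06,0.83,-0.054]], turn=[[0,0,0],[0,0,0],[0,0,0],[0,0,0],[0,0,0]], jaw=[0,0,0,0,0])

```text
time_s: 7.18
eef_pos: [0.4538, -0.2211, 0.2732]
eef_rot: [-0.002, 0.998, 0.068, -0.002]
wrist_force: [-0.3, 0.9, -4.2]
opening: 0.48
grasp_force: 62.4
```

Call:
arm_command(dp=[[0,0,0],[0,0,0],[0,0,0],[0,0,0]], turn=[[0,0,0],[0,0,0],[0,0,0],[0,0,0]], jaw=[0,0,0,0])

```text
time_s: 7.68
eef_pos: [0.4554, -0.2191, 0.2767]
eef_rot: [0.0, 0.998, 0.069, 0.0]
wrist_force: [0.1, -0.5, -2.7]
opening: 0.481
grasp_force: 62.5
```

```bash
python3 - <<'E'
from h import *
o=get_obs();im=camera("wrist");cv2.imwrite("pics/w4.png",im);print(o["eef_pos"],o["eef_rot"],o["q"].round(2),o["wrist_force"])
np.save("w4.npy",np.r_[o["eef_pos"],o["eef_rot"]])
E
```

```text
[ 0.45540175 -0.21907939  0.27666912] [4.31750458e-05 9.97583218e-01 6.94817465e-02 9.50689712e-05] [-0.68 -0.01  1.72  0.    1.43  0.75] [ 0.12608531 -0.46511174 -2.71623405]
```

View pics/w4.png

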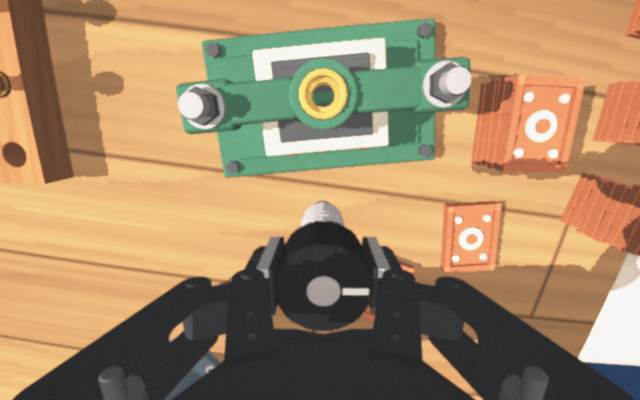

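The brass bush ring is at about (322,92), with the screw in hand below at (322,290).

```bash
python3 - <<'E'
from h import *
s=np.load("w4.npy");o={"eef_pos":s[:3],"eef_rot":s[3:]}
im=cv2.imread("pics/w4.png");h=cv2.cvtColor(im,cv2.COLOR_BGR2HSV)
m=((h[...,0]>14)&(h[...,0]<33)&(h[...,1]>110)&(h[...,2]>80)).astype(np.uint8)*255
z=np.zeros_like(m);cv2.circle(z,(322,93),33,255,-1);m&=z
k,l,st,ce=cv2.connectedComponentsWithStats(m);i=1+np.argmax(st[1:,4])
cs,_=cv2.findContours((l==i).astype(np.uint8),0,2);c=cv2.convexHull(max(cs,key=len));e=cv2.fitEllipse(c);print(e)
r=ray("wrist",e[0],o);print(onz(r,.135),onz(r,.13))
pts=np.array([onz(ray("wrist",p[0],o),.135) for p in c]);print("diam",np.ptp(pts,0))
(cx,cy),rad=cv2.minEnclosingCircle(pts[:,:2].astype(np.float32)*1000);print(cx,cy,rad)
for p in((390.31,181.36),):print(meet([r,ray("top",p)]))
print(meet([r,ray("scene",(255.02,217.25))]))
for p in ((202,105),(447,82)): print(onz(ray("wrist",p,o),.155))
cv2.imwrite("pics/c4.png",cv2.resize(im[52:132,272:372],None,fx=6,fy=6,interpolation=2))
E
```

```text
((322.650146484375, 93.41302490234375), (48.7713737487793, 50.65735626220703), 179.0255126953125)
[ 0.54847475 -0.20676397  0.135     ] [ 0.54891593 -0.20670244  0.13      ]
diam [0.04464116 0.04544112 0.        ]
547.9141845703125 -206.84190368652344 22.920379638671875
(array([ 0.54837421, -0.20753497,  0.1172793 ]), [np.float64(0.00192936910736617), np.float64(0.0019293691073662927)])
(array([ 0.54860084, -0.20650659,  0.13307964]), [np.float64(0.0002377324382266917), np.float64(0.00023773243822669074)])
[ 0.52293721 -0.10259191  0.155     ]
[ 0.57165205 -0.31266794  0.155     ]
```

View pics/c4.png

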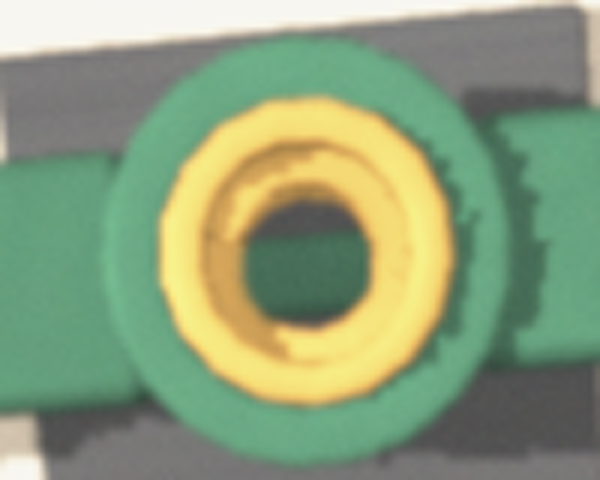

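Call:
arm_command(dp=[[0.1,0,0.02],[0.24,0,0.08],[0.375,0.002,0.14],[0.375,0.002,0.207],[0.375,0.002,0.207]], turn=[[0,0,0],[0,0,0],[0,0,0],[0,0,0],[0,0,0]], jaw=[0,0,0,0,0])

```text
time_s: 8.35
eef_pos: [0.5468, -0.2066, 0.2227]
eef_rot: [-0.001, 0.998, 0.069, -0.002]
wrist_force: [-0.6, -0.3, -3.0]
opening: 0.484
grasp_force: 62.3
```

Call:
arm_command(dp=[[0,0,0],[0,0,0],[0,0,0],[0,0,0],[0,0,0]], turn=[[0,0,0],[0,0,0],[0,0,0],[0,0,0],[0,0,0]], jaw=[0,0,0,0,0])

```text
time_s: 8.98
eef_pos: [0.5482, -0.2076, 0.2249]
eef_rot: [0.0, 0.998, 0.069, 0.0]
wrist_force: [-0.1, 0.4, -4.1]
opening: 0.486
grasp_force: 62.3
```

```bash
python3 - <<'E'
from h import *
s=camera("scene");o=get_obs();print(o["eef_pos"].round(4),o["eef_rot"].round(4),o["q"].round(3),o["wrist_force"].round(1))
cv2.imwrite("pics/s5.png",cv2.resize(s[150:260,200:320],None,fx=5,fy=5,interpolation=2))
E
```

```text
[ 0.5482 -0.2076  0.2249] [0.     0.9976 0.0688 0.    ] [-0.564  0.211  1.585 -0.     1.346  0.869] [ 0.4  0.  -3.9]
```

View pics/s5.png

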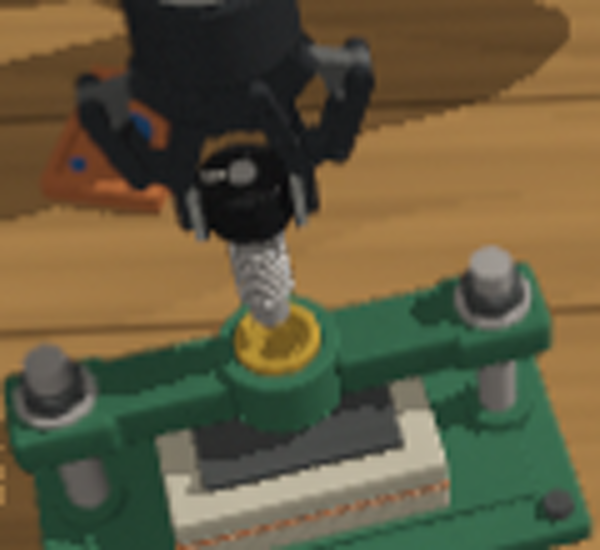

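The screw hangs upright right above the bush. I'll lower it in stages and check the force.

Call:
arm_command(dp=[[0,-0.005,0.03],[0,-0.005,0.07],[0,-0.005,0.07],[0,-0.005,0.07]], turn=[[0,0,0],[0,0,0],[0,0,0],[0,0,0]], jaw=[0,0,0,0])

```text
time_s: 9.52
eef_pos: [0.548, -0.2063, 0.2071]
eef_rot: [-0.0, 0.998, 0.069, -0.0]
wrist_force: [0.8, 0.1, -2.9]
opening: 0.482
grasp_force: 62.4
```

Call:
arm_command(dp=[[0,0,0.015],[0,0,0.03],[0,0,0.045],[0,0,0.06],[0,0,0.06]], turn=[[0,0,0],[0,0,0],[0,0,0],[0,0,0],[0,0,0]], jaw=[0,0,0,0,0])

```text
time_s: 10.15
eef_pos: [0.5478, -0.2061, 0.1918]
eef_rot: [-0.0, 0.998, 0.069, -0.0]
wrist_force: [-0.5, -0.3, -3.6]
opening: 0.479
grasp_force: 62.4
```

Call:
arm_command(dp=[[0,0,0.006],[0,0,0.012],[0,0,0.018],[0,0,0.024],[0,0,0.024]], turn=[[0,0,0],[0,0,0],[0,0,0],[0,0,0],[0,0,0]], jaw=[0,0,0,0,0])

```text
time_s: 10.78
eef_pos: [0.548, -0.2063, 0.1861]
eef_rot: [-0.0, 0.998, 0.069, -0.0]
wrist_force: [0.4, -0.7, -3.6]
opening: 0.482
grasp_force: 62.4
```

Call:
arm_command(dp=[[0,0,0.004],[0,0,0.004]], turn=[[0,0,0],[0,0,0]], jaw=[0,0])

```text
time_s: 11.02
eef_pos: [0.548, -0.2063, 0.1852]
eef_rot: [-0.0, 0.998, 0.069, -0.0]
wrist_force: [-0.3, 0.1, -3.6]
opening: 0.479
grasp_force: 62.4
```

Call:
arm_command(dp=[[0,0,0.004],[0,0,0.004]], turn=[[0,0,0],[0,0,0]], jaw=[0,0])

```text
time_s: 11.28
eef_pos: [0.548, -0.2063, 0.1842]
eef_rot: [-0.0, 0.998, 0.069, -0.0]
wrist_force: [-0.8, 0.1, -3.9]
opening: 0.484
grasp_force: 62.4
```

Call:
arm_command(dp=[[0,0,0.004],[0,0,0.004]], turn=[[0,0,0],[0,0,0]], jaw=[0,0])

```text
time_s: 11.52
eef_pos: [0.548, -0.2063, 0.1832]
eef_rot: [-0.0, 0.998, 0.069, -0.0]
wrist_force: [-0.6, 1.1, -4.0]
opening: 0.487
grasp_force: 62.4
```

Call:
arm_command(dp=[[0,0,0.004],[0,0,0.004]], turn=[[0,0,0],[0,0,0]], jaw=[0,0])

```text
time_s: 11.78
eef_pos: [0.548, -0.2063, 0.1822]
eef_rot: [-0.0, 0.998, 0.069, -0.0]
wrist_force: [-0.5, 0.7, -3.9]
opening: 0.481
grasp_force: 62.4
```

Call:
arm_command(dp=[[0,0,0.004],[0,0,0.004]], turn=[[0,0,0],[0,0,0]], jaw=[0,0])

```text
time_s: 12.02
eef_pos: [0.548, -0.2063, 0.1812]
eef_rot: [-0.0, 0.998, 0.069, -0.0]
wrist_force: [-0.4, -0.0, -3.6]
opening: 0.483
grasp_force: 62.4
```

Call:
arm_command(dp=[[0,0,0.004],[0,0,0.004]], turn=[[0,0,0],[0,0,0]], jaw=[0,0])

```text
time_s: 12.28
eef_pos: [0.5479, -0.2063, 0.1802]
eef_rot: [-0.0, 0.998, 0.069, -0.0]
wrist_force: [-0.0, -0.9, -2.8]
opening: 0.483
grasp_force: 62.4
```

Call:
arm_command(dp=[[0,0,0.002],[0,0,0.002]], turn=[[0,0,0],[0,0,0]], jaw=[0,0])

```text
time_s: 12.52
eef_pos: [0.548, -0.2063, 0.1797]
eef_rot: [-0.0, 0.998, 0.069, -0.0]
wrist_force: [-0.4, -0.2, -3.9]
opening: 0.482
grasp_force: 62.4
```

Call:
arm_command(dp=[[0,0,0.002],[0,0,0.002]], turn=[[0,0,0],[0,0,0]], jaw=[0,0])

```text
time_s: 12.78
eef_pos: [0.548, -0.2063, 0.1792]
eef_rot: [-0.0, 0.998, 0.069, -0.0]
wrist_force: [-0.5, -0.3, -3.9]
opening: 0.48
grasp_force: 62.4
```

Call:
arm_command(dp=[[0,0,0.002],[0,0,0.002]], turn=[[0,0,0],[0,0,0]], jaw=[0,0])

```text
time_s: 13.02
eef_pos: [0.548, -0.2063, 0.1787]
eef_rot: [-0.0, 0.998, 0.069, -0.0]
wrist_force: [-0.8, -0.0, -3.5]
opening: 0.481
grasp_force: 62.4
```

Call:
arm_command(dp=[[0,0,0.002],[0,0,0.002]], turn=[[0,0,0],[0,0,0]], jaw=[0,0])

```text
time_s: 13.28
eef_pos: [0.548, -0.2063, 0.1783]
eef_rot: [0.0, 0.998, 0.069, 0.0]
wrist_force: [-0.2, -0.6, -3.4]
opening: 0.48
grasp_force: 62.5
```

Call:
arm_command(dp=[[0,0,0.002],[0,0,0.002]], turn=[[0,0,0],[0,0,0]], jaw=[0,0])

```text
time_s: 13.52
eef_pos: [0.5481, -0.2064, 0.1782]
eef_rot: [0.0, 0.998, 0.069, 0.0]
wrist_force: [-0.9, 0.5, 0.7]
opening: 0.485
grasp_force: 62.8
```

Contact is felt at TCP z ≈ 0.178 m (thread about 9.5 mm below the mouth). Turning backward now, rising with the lead.

Call:
arm_command(dp=[[0,0,-0.001],[0,0,-0.002],[0,0,-0.003],[0,0,-0.003]], turn=[[0,0,-0.33],[0,0,-0.67],[0,0,-1],[0,0,-1]], jaw=[0,0,0,0])

```text
time_s: 14.02
eef_pos: [0.5484, -0.2067, 0.1791]
eef_rot: [0.001, 0.946, 0.324, 0.0]
wrist_force: [-0.9, -1.1, 0.7]
opening: 0.478
grasp_force: 62.9
```

Call:
arm_command(dp=[[0,0,-0.001],[0,0,-0.003],[0,0,-0.004],[0,0,-0.004]], turn=[[0,0,-0.33],[0,0,-0.67],[0,0,-1],[0,0,-1]], jaw=[0,0,0,0])

```text
time_s: 14.52
eef_pos: [0.5484, -0.2066, 0.1801]
eef_rot: [0.001, 0.831, 0.557, 0.0]
wrist_force: [0.3, 0.5, 2.4]
opening: 0.483
grasp_force: 63.0
```

Call:
arm_command(dp=[[0,0,-0.001],[0,0,-0.003],[0,0,-0.004],[0,0,-0.004]], turn=[[0,0,-0.33],[0,0,-0.67],[0,0,-1],[0,0,-1]], jaw=[0,0,0,0])

```text
time_s: 15.02
eef_pos: [0.5484, -0.2065, 0.1811]
eef_rot: [0.001, 0.659, 0.752, 0.0]
wrist_force: [1.0, 1.2, 2.2]
opening: 0.483
grasp_force: 63.1
```

Call:
arm_command(dp=[[0,0,-0.001],[0,0,-0.003],[0,0,-0.004],[0,0,-0.004]], turn=[[0,0,-0.33],[0,0,-0.67],[0,0,-1],[0,0,-1]], jaw=[0,0,0,0])

```text
time_s: 15.52
eef_pos: [0.5485, -0.2065, 0.182]
eef_rot: [0.001, 0.442, 0.897, 0.0]
wrist_force: [-0.3, 0.6, 2.6]
opening: 0.482
grasp_force: 63.2
```

Call:
arm_command(dp=[[0,0,-0.001],[0,0,-0.003],[0,0,-0.004],[0,0,-0.004]], turn=[[0,0,-0.33],[0,0,-0.67],[0,0,-1],[0,0,-1]], jaw=[0,0,0,0])

```text
time_s: 16.02
eef_pos: [0.5483, -0.2065, 0.1828]
eef_rot: [0.0, 0.195, 0.981, -0.0]
wrist_force: [-0.4, 0.2, 3.5]
opening: 0.486
grasp_force: 63.2
```

Call:
arm_command(dp=[[0,0,-0.001],[0,0,-0.002],[0,0,-0.002]], turn=[[0,0,-0.25],[0,0,-0.5],[0,0,-0.5]], jaw=[0,0,0])

```text
time_s: 16.4
eef_pos: [0.548, -0.2065, 0.183]
eef_rot: [-0.0, 0.066, 0.998, -0.0]
wrist_force: [0.7, -0.4, 1.5]
opening: 0.482
grasp_force: 63.1
```

Call:
arm_command(dp=[[0,0,0],[0,0,0],[0,0,0]], turn=[[0,0,-0.25],[0,0,-0.5],[0,0,-0.5]], jaw=[0,0,0])

```text
time_s: 16.77
eef_pos: [0.5473, -0.2058, 0.1818]
eef_rot: [-0.001, -0.065, 0.998, 0.001]
wrist_force: [-0.4, 0.3, -4.6]
opening: 0.482
grasp_force: 62.6
```

Force fell to zero contact at the top: it dropped off the thread end. Lowering onto the next start.

Call:
arm_command(dp=[[0,0,0.003],[0,0,0.006],[0,0,0.009],[0,0,0.012],[0,0,0.012]], turn=[[0,0,0],[0,0,0],[0,0,0],[0,0,0],[0,0,0]], jaw=[0,0,0,0,0])

```text
time_s: 17.4
eef_pos: [0.548, -0.2063, 0.1799]
eef_rot: [-0.0, -0.069, 0.998, 0.0]
wrist_force: [0.1, -0.0, -4.6]
opening: 0.48
grasp_force: 62.5
```

Call:
arm_command(dp=[[0,0,0.002],[0,0,0.002]], turn=[[0,0,0],[0,0,0]], jaw=[0,0])

```text
time_s: 17.65
eef_pos: [0.5481, -0.2063, 0.1796]
eef_rot: [0.0, -0.069, 0.998, -0.0]
wrist_force: [0.4, 0.7, -3.7]
opening: 0.48
grasp_force: 62.5
```

Call:
arm_command(dp=[[0,0,0.002],[0,0,0.002]], turn=[[0,0,0],[0,0,0]], jaw=[0,0])

```text
time_s: 17.9
eef_pos: [0.5481, -0.2063, 0.1791]
eef_rot: [0.0, -0.069, 0.998, -0.0]
wrist_force: [-0.6, 0.7, -3.7]
opening: 0.482
grasp_force: 62.5
```

Call:
arm_command(dp=[[0,0,0.002],[0,0,0.002]], turn=[[0,0,0],[0,0,0]], jaw=[0,0])

```text
time_s: 18.15
eef_pos: [0.548, -0.2063, 0.1785]
eef_rot: [-0.0, -0.069, 0.998, 0.0]
wrist_force: [-0.5, 0.2, -3.9]
opening: 0.477
grasp_force: 62.5
```

Call:
arm_command(dp=[[0,0,0.002],[0,0,0.002]], turn=[[0,0,0],[0,0,0]], jaw=[0,0])

```text
time_s: 18.4
eef_pos: [0.5481, -0.2064, 0.1782]
eef_rot: [0.0, -0.069, 0.998, -0.0]
wrist_force: [0.2, -0.3, -1.8]
opening: 0.485
grasp_force: 62.6
```

Call:
arm_command(dp=[[0,0,0.002],[0,0,0.002]], turn=[[0,0,0],[0,0,0]], jaw=[0,0])

```text
time_s: 18.65
eef_pos: [0.5482, -0.2064, 0.1781]
eef_rot: [0.0, -0.069, 0.998, -0.0]
wrist_force: [-0.8, 0.9, 1.3]
opening: 0.48
grasp_force: 63.0
```

Landed one pitch down (TCP z 0.178, about 5 N). Now forward, following the lead of 1 mm per 30°.

Call:
arm_command(dp=[[0,0,0.001],[0,0,0.003],[0,0,0.004],[0,0,0.004]], turn=[[0,0,0.33],[0,0,0.67],[0,0,1],[0,0,1]], jaw=[0,0,0,0])

```text
time_s: 19.15
eef_pos: [0.5485, -0.2064, 0.1771]
eef_rot: [0.001, 0.191, 0.982, -0.0]
wrist_force: [0.3, 0.7, 2.3]
opening: 0.481
grasp_force: 63.0
```

Call:
arm_command(dp=[[0,0,0.001],[0,0,0.003],[0,0,0.004],[0,0,0.004]], turn=[[0,0,0.33],[0,0,0.67],[0,0,1],[0,0,1]], jaw=[0,0,0,0])

```text
time_s: 19.65
eef_pos: [0.5485, -0.2065, 0.1761]
eef_rot: [0.001, 0.437, 0.899, -0.0]
wrist_force: [-0.1, 0.5, 1.6]
opening: 0.481
grasp_force: 63.0
```

Following the thread cleanly; continuing.

Call:
arm_command(dp=[[0,0,0.001],[0,0,0.003],[0,0,0.004],[0,0,0.004]], turn=[[0,0,0.33],[0,0,0.67],[0,0,1],[0,0,1]], jaw=[0,0,0,0])

```text
time_s: 20.15
eef_pos: [0.5484, -0.2068, 0.1751]
eef_rot: [0.001, 0.654, 0.756, -0.0]
wrist_force: [0.5, -0.3, 2.3]
opening: 0.482
grasp_force: 63.1
```

Call:
arm_command(dp=[[0,0,0.001],[0,0,0.003],[0,0,0.004],[0,0,0.004]], turn=[[0,0,0.33],[0,0,0.67],[0,0,1],[0,0,1]], jaw=[0,0,0,0])

```text
time_s: 20.65
eef_pos: [0.5483, -0.2069, 0.1741]
eef_rot: [0.001, 0.828, 0.561, -0.0]
wrist_force: [0.5, -1.8, 3.7]
opening: 0.484
grasp_force: 63.2
```

Call:
arm_command(dp=[[0,0,0.001],[0,0,0.003],[0,0,0.004],[0,0,0.004]], turn=[[0,0,0.33],[0,0,0.67],[0,0,1],[0,0,1]], jaw=[0,0,0,0])

```text
time_s: 21.15
eef_pos: [0.5484, -0.206, 0.1731]
eef_rot: [-0.0, 0.945, 0.328, 0.001]
wrist_force: [-0.2, 1.1, 5.1]
opening: 0.486
grasp_force: 63.4
```

Call:
arm_command(dp=[[0,0,0.001],[0,0,0.002],[0,0,0.003],[0,0,0.003]], turn=[[0,0,0.33],[0,0,0.67],[0,0,1],[0,0,1]], jaw=[0,0,0,0])

```text
time_s: 21.65
eef_pos: [0.5484, -0.2062, 0.1722]
eef_rot: [0.0, 0.997, 0.073, 0.0]
wrist_force: [0.9, 1.1, 4.4]
opening: 0.485
grasp_force: 63.3
```

Call:
arm_command(dp=[[0,0,0.001],[0,0,0.003],[0,0,0.004],[0,0,0.004]], turn=[[0,0,0.33],[0,0,0.67],[0,0,1],[0,0,1]], jaw=[0,0,0,0])

```text
time_s: 22.15
eef_pos: [0.5483, -0.2065, 0.1712]
eef_rot: [0.0, 0.982, -0.188, 0.0]
wrist_force: [1.8, 0.9, 5.1]
opening: 0.478
grasp_force: 63.4
```

Call:
arm_command(dp=[[0,0,0.001],[0,0,0.003],[0,0,0.004],[0,0,0.004]], turn=[[0,0,0.33],[0,0,0.67],[0,0,1],[0,0,1]], jaw=[0,0,0,0])

```text
time_s: 22.65
eef_pos: [0.5482, -0.2067, 0.1702]
eef_rot: [0.0, 0.9, -0.436, 0.0]
wrist_force: [0.9, -0.2, 6.1]
opening: 0.481
grasp_force: 63.5
```

Regripping: release, turn the open hand back 90°, grip again.

Call:
arm_command(dp=[[0,0,-0.004],[0,0,-0.004],[0,0,-0.004],[0,0,-0.004],[0,0,-0.004]], turn=[[0,0,0],[0,0,0],[0,0,0],[0,0,0],[0,0,0]], jaw=[0,0.8,0.8,0.8,0.8])

```text
time_s: 23.28
eef_pos: [0.5479, -0.2063, 0.1707]
eef_rot: [-0.0, 0.899, -0.439, -0.0]
wrist_force: [0.4, -0.9, 1.0]
opening: 0.797
grasp_force: 0.0
```

Call:
arm_command(dp=[[0,0,0],[0,0,0],[0,0,0]], turn=[[0,0,-0.33],[0,0,-0.67],[0,0,-1]], jaw=[0.8,0.8,0.8])

```text
time_s: 23.65
eef_pos: [0.548, -0.2063, 0.1708]
eef_rot: [-0.0, 0.982, -0.189, -0.0]
wrist_force: [-0.1, -0.3, 0.0]
opening: 0.798
grasp_force: 0.0
```

Call:
arm_command(dp=[[0,0,0],[0,0,0],[0,0,0]], turn=[[0,0,-0.33],[0,0,-0.67],[0,0,-1]], jaw=[0.8,0.8,0.8])

```text
time_s: 24.02
eef_pos: [0.548, -0.2063, 0.1708]
eef_rot: [0.0, 0.997, 0.072, -0.0]
wrist_force: [0.7, -0.3, 0.1]
opening: 0.803
grasp_force: 0.0
```

Call:
arm_command(dp=[[0,0,0],[0,0,0],[0,0,0],[0,0,0],[0,0,0]], turn=[[0,0,-0.33],[0,0,-0.67],[0,0,-1],[0,0,-1],[0,0,-1]], jaw=[0.8,0.8,0.8,0.8,0.8])

```text
time_s: 24.65
eef_pos: [0.548, -0.2063, 0.1708]
eef_rot: [-0.0, 0.946, 0.323, -0.0]
wrist_force: [0.6, 0.8, -1.3]
opening: 0.797
grasp_force: 0.0
```

```bash
python3 - <<'E'
from h import *
o=get_obs();im=camera("wrist");print(o["eef_pos"].round(4),o["q"].round(3),o["wrist_force"].round(1),o["opening"])
cv2.imwrite("pics/w6.png",cv2.resize(im[150:370,200:440],None,fx=2.5,fy=2.5))
g=im.min(2);m=np.zeros_like(g);cv2.circle(m,(323,291),40,255,-1);m&=((g>95)*255).astype(np.uint8)
er=cv2.morphologyEx(m,cv2.MORPH_OPEN,cv2.getStructuringElement(2,(13,13)))
k,l,s,ce=cv2.connectedComponentsWithStats(er)
for i in range(1,k): print(ce[i],s[i],onz(ray("wrist",ce[i],{"eef_pos":np.zeros(3),"eef_rot":[1,0,0,0]}),-.037))
E
```

```text
[ 0.548  -0.2063  0.1708] [-0.563  0.264  1.636  0.     1.243  0.35 ] [ 0.6  0.8 -1.3] 0.7970373516101099
[319.11448598 289.84929907] [302 275  35  32 856] [-0.00014255 -0.00072014 -0.037     ]
```

View pics/w6.png

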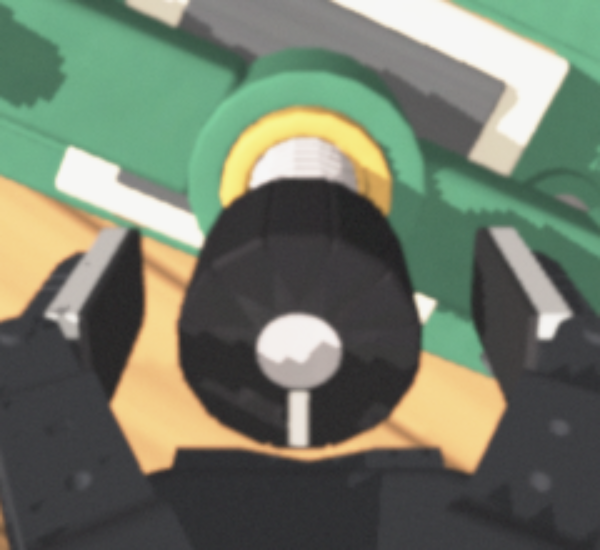

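The knob stands upright and centred in the bush (hub within 1 mm of the tool axis, line toward the hand). Gripping again.

Call:
arm_command(dp=[[0,0,0],[0,0,0],[0,0,0],[0,0,0],[0,0,0]], turn=[[0,0,0],[0,0,0],[0,0,0],[0,0,0],[0,0,0]], jaw=[0,0,0,0,0])

```text
time_s: 25.32
eef_pos: [0.548, -0.2063, 0.171]
eef_rot: [-0.0, 0.946, 0.325, 0.0]
wrist_force: [0.0, 1.0, 3.5]
opening: 0.482
grasp_force: 60.4
```

Call:
arm_command(dp=[[0,0,0.002],[0,0,0.003],[0,0,0.005],[0,0,0.005]], turn=[[0,0,0.33],[0,0,0.67],[0,0,1],[0,0,1]], jaw=[0,0,0,0])

```text
time_s: 25.82
eef_pos: [0.5486, -0.2067, 0.1701]
eef_rot: [0.001, 0.998, 0.07, 0.001]
wrist_force: [-0.1, 1.0, 3.2]
opening: 0.479
grasp_force: 60.6
```

Call:
arm_command(dp=[[0,0,0.001],[0,0,0.003],[0,0,0.004],[0,0,0.004]], turn=[[0,0,0.33],[0,0,0.67],[0,0,1],[0,0,1]], jaw=[0,0,0,0])

```text
time_s: 26.32
eef_pos: [0.5483, -0.2066, 0.169]
eef_rot: [0.0, 0.982, -0.19, 0.0]
wrist_force: [-0.4, 0.1, 5.1]
opening: 0.482
grasp_force: 60.6
```

Call:
arm_command(dp=[[0,0,0.001],[0,0,0.003],[0,0,0.004],[0,0,0.004]], turn=[[0,0,0.33],[0,0,0.67],[0,0,1],[0,0,1]], jaw=[0,0,0,0])

```text
time_s: 26.82
eef_pos: [0.5482, -0.2064, 0.1679]
eef_rot: [-0.0, 0.9, -0.436, 0.0]
wrist_force: [0.9, 0.4, 5.3]
opening: 0.48
grasp_force: 60.7
```

Call:
arm_command(dp=[[0,0,0.001],[0,0,0.003],[0,0,0.004],[0,0,0.004]], turn=[[0,0,0.33],[0,0,0.67],[0,0,1],[0,0,1]], jaw=[0,0,0,0])

```text
time_s: 27.32
eef_pos: [0.5481, -0.2062, 0.1669]
eef_rot: [-0.0, 0.756, -0.654, 0.0]
wrist_force: [-1.3, 0.8, 5.5]
opening: 0.478
grasp_force: 60.9
```

Call:
arm_command(dp=[[0,0,0.001],[0,0,0.002],[0,0,0.002],[0,0,0.002],[0,0,0.002]], turn=[[0,0,0.3],[0,0,0.5],[0,0,0.5],[0,0,0.5],[0,0,0.5]], jaw=[0,0,0,0,0])

```text
time_s: 27.95
eef_pos: [0.5481, -0.2061, 0.1664]
eef_rot: [0.0, -0.665, 0.747, 0.0]
wrist_force: [-0.8, 1.4, 5.0]
opening: 0.481
grasp_force: 60.9
```

```bash
python3 - <<'E'
from h import *
o=get_obs();im=camera("wrist");print(o["eef_pos"].round(4),o["eef_rot"].round(4),o["q"].round(3),o["wrist_force"].round(1),o["torque"].round(2),o["grasp_force"])
g=im.min(2);m=np.zeros_like(g);cv2.circle(m,(323,291),40,255,-1);m&=((g>95)*255).astype(np.uint8)
er=cv2.morphologyEx(m,cv2.MORPH_OPEN,cv2.getStructuringElement(2,(13,13)))
k,l,s,ce=cv2.connectedComponentsWithStats(er)
for i in range(1,k): print(ce[i],s[i],onz(ray("wrist",ce[i],{"eef_pos":np.zeros(3),"eef_rot":[1,0,0,0]}),-.037))
E
```

```text
[ 0.5481 -0.2061  0.1664] [ 2.000e-04 -6.649e-01  7.469e-01  0.000e+00] [-0.562  0.268  1.639  0.     1.234  2.695] [-0.8  1.4  5. ] [ 0.27  0.08 -0.01] 60.86093313060701
[329.46513995 300.61984733] [ 303  273   56   58 1965] [-0.00476293  0.00215812 -0.037     ]
```

```bash
python3 -c "
from bench import *
print(hand_in())"
```

```text
the job is handed in; nothing more can be done
None
```

The job is handed in, with no verdict shown: the screw dropped off the thread's end going backward, was turned forward about one turn (first thread about 22 mm below the bush mouth, from arm position and turn angle), and is still held upright by the knob, having been briefly released and regripped once during the forward turn.

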